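Post the left-behind thread reels in the lost-property box

ROBOT

A 7-joint arm with a two-finger parallel gripper is mounted at the origin on a cart in front of the work surface, level with it; the furniture and walls round the work are solid. World frame = base frame: x ahead of the robot, y to its left, z up, the work surface at z = 0. Lengths are in m, angles in degrees, forces in N, time in s.
With the tool pointing down it reaches from about 0.425 to 0.875 m from the base axis. Payload 8.4 kg.
Tool frame: the origin (TCP) lies on the centre line of the jaws, within the pads' length; the fingertips stand 8 mm ahead of it and the grasp point (between the pads) lies 11 mm behind it; z points along the fingers, y is the line along which they close (so a half turn about z gives the same grasp; the last joint's range is limited). The gripper opens to 87 mm and grips with 3 to 60 N. Pads are 19 mm wide; open, the fingers measure 117 mm over their backs; the gripper's body (75 mm by 190 mm) begins 51 mm behind the grasp point.
Start: joints at [66.853, 19.091, 2.286, 83.961, -0.768, 76.965, -3.352], TCP at [0.195, -0.62, 0.231] pointing down, gripper open.
Joint ranges: [-147.57, 147.57], [-21.85, 119.76], [-74.77, 79.35], [14.55, 137.4], [-85.83, 265.84], [4.83, 119.75], [-152.11, 152.11]. Speed limits (degrees/s): [127.2, 127.2, 159.86, 159.86, 180, 180, 180].

INTERFACE

Orientations are given as a 3x3 rotation matrix whose columns are the frame's x, y, z axes.
In Python, from cell import monitor, cams, r gives the robot as it stands.
- The arm moves only by the tool play_rows, never from a script. Its argument "commands" is one flat list of numbers, 7 for each row, row after row: the opening, from 0 (shut) to 1 (fully open), then the shift along the tool's x, y, z in units of 50 mm (1.0 is 50 mm), then the turn, a rotation vector about the tool's x, y, z in rad. In form: [grip, dx, dy, dz, wx, wy, wz, grip, dx, dy, dz, wx, wy, wz, ...]. A call has 1 to 8 rows; each row shifts and turns the commanded pose from where the row before left it, along the tool's axes as they then stand; what a row does not reach is not made up. A row lasts 1/10 s, in which the tool goes at most 50 mm and 8.59 degrees, less where a joint would pass 70% of its speed; a pose out of reach is approached as far as the arm can. A call is refused whole if a number of a shift passes 1 or a number of a turn 0.15, either way. A call with a gripper value outside its range is refused whole. The fingers move at their own pace and stop on an object; "grip_force" is the grip in N (left out, the last holds). Time passes only in rows, so rows that do not move let the fingers close. It gives the time, the measured TCP pose, the force, the opening and the grip force at its end, in the units of the state.
- monitor.read_state(): the state, without advancing time (a new reading comes with each control period).
- cams.snapshot(name): name is "side" or "top" or "wrist"; returns the picture (384x512x3 uint8, red, green, blue); there is no depth.
- cams.camera_params(name): a dict with "K" (3x3 intrinsics, pixels), "extrinsics" (4x4, takes a point from camera to world coordinates). Camera axes: x right, y down, z forward; pixel columns grow to the right and rows downward; lengths in m; the calibration is good to about 2 mm. A picture is of the moment at which its call begins: read the wrist's pose just before it. camera_params takes no time and is no camera call; for the wrist camera it gives the pose at the moment of the call.
- r.job_done(): hands the job in; it is judged then, once.
The state is a dict: "clock": time; "joint_pos": joint angles; "joint_velocities": joint speeds; "joint_torque": joint torques, N m; "tool_pos": TCP position; "orientation": TCP orientation; "force": force on the tool from outside, world axes, zero at the start; "wrist_torque": the same for the moment, N m; "opening": finger opening in m; "grip_force": force on a finger pad.
Only numpy, scipy, OpenCV 4.12 (cv2) and the standard library are available. Lean on these libraries where they do the work, as an engineer would, in place of code of your own. Each camera call takes 0.05 s, during which the arm holds its last target. There are 200 camera calls.

TASK

Two reels of thread, one blue and one white, were left behind on the folding table. One after the other, post both through the sprung flap of the blue lost-property box, so that they lie inside and the flap shuts again behind each. Do not shift or knock over the soap bar, stapler, spare knob or green bottle standing about.

Things in the scene. Friction and masses are not known exactly. Their poses are not given: they have to be found in the camera images.
- thread_1: Blue reel of thread, wooden, standing upright; end flanges 28 mm across (9 mm thick), waist narrower, 37 mm tall, about 18 g. Origin: centre of its underside; z along the reel axis.
- thread_2: White reel of thread, otherwise like the blue one. Origin: centre of its underside; z along the reel axis.
- drop_box: Fixed blue hollow lost-property box, 150 mm deep (x -85 front to +65 back), 172 wide (y). Origin: on the underside, mid-width; -x faces the robot, z up. Front wall 130 mm high, then a flat face climbing backwards at 35 degrees to the horizontal, from x=-85, z=130 to x=+35, z=214, holding the flap opening. Back panel up to z=296.
- opening (a point): Centre of the flap opening, on the outer surface of the sloped face, at (-23, 0, 173) mm in the box's frame (axes are the box's, not tilted). Opening: 83 mm up the slope by 130 mm wide, sheet 4 mm. The way in, square to the face with the tool tilted 35 degrees and the wrist towards the robot, is free.
- visor_lip (a point): Middle of the front edge of the level visor above the flap, at (-24, 0, 294) mm in the box's frame; the visor is 172 mm wide, 4 mm thick, edge bead 7 mm, and runs back to the back panel. It keeps a hand from coming down vertically on the opening.
- flap (a joint): Aluminium flap angle (rad): 0 shut, flush in the face; swings inwards to 1.3 at most about the upper (far) edge of the opening, 41 mm up the slope from its centre. Spring 0.03 N m at shut, about 0.1 at 1 rad: 1 to 4 N of push. It leans on whatever is in its way and shuts once that is gone. A reel let go with its lower end 35 mm or more inside the face drops clear.
- soap_bar: Bystander: tan wrapped soap bar 60 (x) x 92 (y) x 28 (z) mm, near the blue reel. Origin: centre of its underside.
- stapler: Bystander: black stapler 134 (x) x 38 (y) x 43 (z) mm, near the white reel. Origin: centre of its underside.
- spare_knob: Bystander: white round spare knob, 44 mm across, 26 mm tall, near the white reel. Origin: centre of its underside.
- mouth_green: Bystander: green bottle with white cap, 47 (x) x 58 (y) x 186 (z) mm, standing. Origin: centre of its underside.
- pump_bottle: Clear pump bottle, fixed to the table, 56 (x) x 72 (y) x 182 (z) mm. Origin: centre of its underside.

How it is judged (in metres and radians):
On the way, in this order (a step that is already met when the one before it is completed fails the run):
1. one of the reels is inside the box and the flap has shut behind it (((x of thread_1 in the frame of drop_box between -0.085 and 0.065 m and y of thread_1 in the frame of drop_box between -0.086 and 0.086 m and z of thread_1 in the frame of drop_box between -0.005 and 0.1 m) or (x of thread_2 in the frame of drop_box between -0.085 and 0.065 m and y of thread_2 in the frame of drop_box between -0.086 and 0.086 m and z of thread_2 in the frame of drop_box between -0.005 and 0.1 m)) and value of joint flap below 0.06 rad), for 0.2 s.
2. both reels are inside the box and the flap has shut (x of thread_1 in the frame of drop_box between -0.085 and 0.065 m and y of thread_1 in the frame of drop_box between -0.086 and 0.086 m and z of thread_1 in the frame of drop_box between -0.005 and 0.1 m and x of thread_2 in the frame of drop_box between -0.085 and 0.065 m and y of thread_2 in the frame of drop_box between -0.086 and 0.086 m and z of thread_2 in the frame of drop_box between -0.005 and 0.1 m and value of joint flap below 0.06 rad), for 0.2 s.
At the end, for the whole second after the job is handed in: Both reels lie at rest (under 0.03 m/s) within the box's walls, their origins less than 100 mm above its underside, and the flap is shut to within 0.06 rad (all of step 2 and linear speed of each of thread_1, thread_2 below 0.03 m/s); the robot touches nothing.
It fails at once if the soap bar is shifted by more than 20 mm (distance of soap_bar from where it was at the start of the episode above 0.02 m).
It fails at once if the stapler is shifted by more than 20 mm (distance of stapler from where it was at the start of the episode above 0.02 m).
It fails at once if the spare knob is shifted by more than 20 mm (distance of spare_knob from where it was at the start of the episode above 0.02 m).
It fails at once if the green bottle is shifted by more than 20 mm (distance of mouth_green from where it was at the start of the episode above 0.02 m).
It fails at once if the green bottle is tipped more than 0.35 rad (angle between mouth_green's own z axis and vertical above 0.35 rad).
It also fails if it takes over 64 s, if anything falls off the work surface, if the arm or the gripper's body presses on something with over 40 N, if the wrist force passes 120 N, or if a joint passes its speed limit or range.

## Working session

There is one attempt and no reset: what is moved stays moved. The work goes in short steps, Python scripts to look and compute and a tool call to move; the robot and the scene stay as the last step left them, time stands still between calls to the robot, and variables do not carry over. Pictures are saved under pics/ and viewed, at most 10 in all, crops included, and the job is handed in when it is done.

Besides the shell and the picture viewer there is one more tool, called after "Emit:" as name(argument=value, ...) on one line, values as JSON. play_rows: Moves the arm, as the interface text tells. Its arguments: {"type":"object","properties":{"commands":{"type":"array"},"grip_force":{"type":"number"}},"required":["commands"]}

```bash
mkdir -p pics; ls; python3 - <<'E'
from cell import monitor, cams, r
import cv2, numpy as np
s=monitor.read_state(); print({k:np.round(v,3).tolist() for k,v in s.items()})
for n in ("side","top"):
    p=cams.camera_params(n); print(n,np.round(p["K"],1).tolist(),np.round(p["extrinsics"],4).tolist())
    cv2.imwrite(f"pics/{n}0.png",cams.snapshot(n)[:,:,::-1])
E
```

```text
pics
{'clock': 0.0, 'joint_pos': [66.851, 19.132, 2.285, 84.014, -0.769, 76.964, -3.352], 'joint_velocities': [0.097, 0.077, 0.012, 0.046, -0.001, -0.009, 0.001], 'joint_torque': [-0.001, -65.637, 1.335, -40.38, -0.06, 0.045, 0.0], 'tool_pos': [0.195, -0.62, 0.23], 'orientation': [[0.954, 0.3, -0.001], [0.3, -0.954, 0.002], [-0.0, -0.002, -1.0]], 'force': [-0.19, -0.588, 0.201], 'wrist_torque': [-0.046, 0.04, -0.08], 'grip_force': 0.0, 'opening': 0.087}
side [[371.3, 0.0, 262.6], [0.0, 371.3, 198.3], [0.0, 0.0, 1.0]] [[0.9788, -0.1304, 0.1579, 0.3859], [-0.2039, -0.5529, 0.8079, -0.8298], [-0.018, -0.823, -0.5678, 0.7821], [0.0, 0.0, 0.0, 1.0]]
top [[474.5, 0.0, 255.3], [0.0, 474.5, 203.8], [0.0, 0.0, 1.0]] [[0.0655, -0.9776, 0.2001, 0.2554], [-0.9979, -0.0638, 0.0149, -0.002], [-0.0018, -0.2007, -0.9797, 1.573], [0.0, 0.0, 0.0, 1.0]]
```

View pics/top0.png

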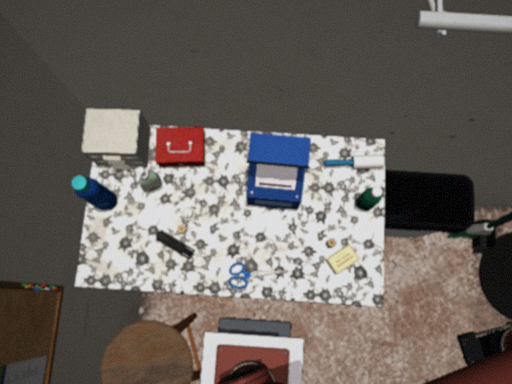

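View pics/side0.png

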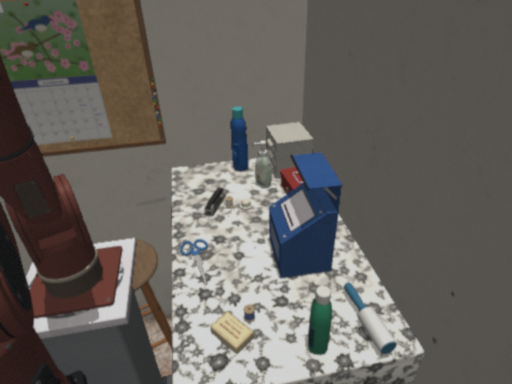

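Top view: blue reel near (332,243) with the soap at (343,259), white reel near (181,228) with the stapler at (175,244), and the box at (277,170). Side view: blue reel near (249,312), white reel near (229,201), knob near (245,203), and the flap at (298,210). I'll zoom in to get these more precisely.

```bash
python3 - <<'E'
import cv2, numpy as np
T=cv2.imread("pics/top0.png");S=cv2.imread("pics/side0.png")
def c(I,x,y,w,h): return cv2.resize(I[y:y+h,x:x+w],(400,300),interpolation=cv2.INTER_CUBIC)
cv2.imwrite("pics/m.png",np.vstack([np.hstack([c(T,312,228,48,36),c(T,152,218,48,36)]),np.hstack([c(S,220,294,64,48),c(S,204,180,64,48)])]))
cv2.imwrite("pics/m2.png",np.hstack([c(T,232,124,96,72+24)[:, :],c(S,252,150,128,128)]))
E
```

```text
(no output)
```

View pics/m.png

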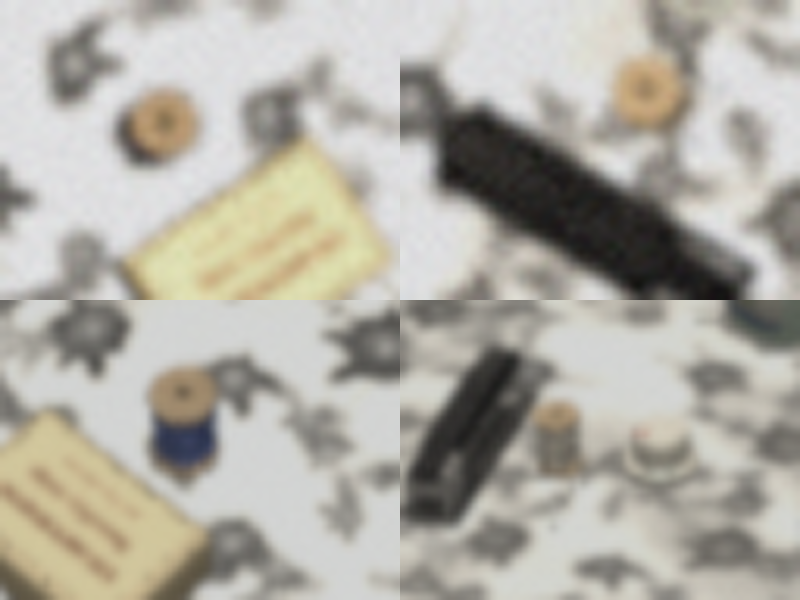

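View pics/m2.png

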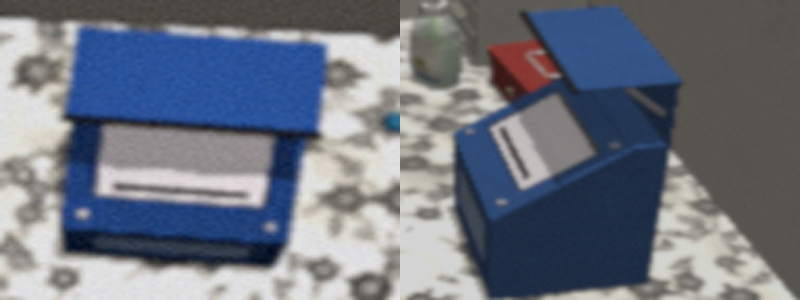

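Mosaic 1: the reel tops are in the top view at (331.7,242.5) for blue and (181.6,228.6) for white. In the side view they are at (249.4,308.4) and (229.1,198.4). Mosaic 2 shows the box corners and flap corners clearly, so I'll triangulate the reels and fit the box pose.

```bash
cat > h.py <<'E'
from cell import monitor, cams, r
import numpy as np, cv2
from scipy.optimize import least_squares
def proj(p,X):
    E=np.linalg.inv(p["extrinsics"]); X=np.atleast_2d(X)@E[:3,:3].T+E[:3,3]
    u=X@np.array(p["K"]).T; return u[:,:2]/u[:,2:]
def tri(obs): # [(params,uv)]
    f=lambda X: np.concatenate([(proj(p,X)-uv).ravel() for p,uv in obs])
    s=least_squares(f,[.6,0,.03]); return s.x,np.abs(s.fun).max()
E
python3 - <<'E'
from h import *
T=cams.camera_params("top");S=cams.camera_params("side")
for n,a,b in [("blue",(331.3,242.1),(249,308)),("white",(181.2,228.1),(228.7,198)),]:
    print(n,[np.round(v,4) for v in tri([(T,a),(S,b)])])
c=35*np.pi/180
lo=(-.023-.0415*np.cos(c),.173-.0415*np.sin(c)); up=(-.023+.0415*np.cos(c),.173+.0415*np.sin(c))
P=[]
def a(x,s,w,z,t,sd): P.append(((x,s*w,z),t,sd))
a(-.024,1,.086,.294,(247.6,161.1),(292,155.1)); a(-.024,-1,.086,.294,(308.1,166.9),(308,187.5))
a(.065,1,.086,.296,(251.2,133.6),(321.4,153.4)); a(.065,-1,.086,.296,(310.5,138.4),(342.2,185))
a(-.085,1,.086,.13,(247.6,197.6),(270.2,207.6)); a(-.085,-1,.086,.13,None,(280.8,244.7))
a(-.085,1,.086,0,(248.3,204),None); a(-.085,-1,.086,0,(299.2,207.8),(282.4,275)); a(.065,-1,.086,0,None,(331.4,269.5))
a(lo[0],1,.065,lo[1],(254.8,186.4),(280.8,204.6)); a(lo[0],-1,.065,lo[1],(296.1,190.2),(290.4,231.1))
a(up[0],1,.065,up[1],None,(302.2,190.5)); a(up[0],-1,.065,up[1],None,(315.4,214.8))
def f(q):
    o=[]
    R=np.array([[np.cos(q[2]),-np.sin(q[2]),0],[np.sin(q[2]),np.cos(q[2]),0],[0,0,1]])
    for X,t,s in P:
        W=R@X+[q[0],q[1],q[3]]
        for p,u in((T,t),(S,s)):
            if u is not None:o.append((proj(p,W)-np.array(u)+.4).ravel())
    return np.concatenate(o)
s=least_squares(f,[.65,-.05,0,0],loss="soft_l1"); q=s.x; print("box",q,np.degrees(q[2])); print(np.round(f(q).reshape(-1,2),1).tolist())
# rays on given heights
def ray(p,u,z):
    E=p["extrinsics"];d=E[:3,:3]@np.linalg.inv(p["K"])@np.array([u[0],u[1],1]);return E[:3,3]+d*(z-E[2,3])/d[2]
print("knob",ray(S,(245,201.5),.026),"soap corners",[ray(T,(312-.4+x/8.33,228-.4+y/8.33),.028).round(3) for x,y in((305,138),(125,262))])
print("stapler",[ray(T,(152-.4+x/8.33,218-.4+y/8.33),.04).round(3) for x,y in((80,105),(40,145),(350,270))])
print("green",ray(T,(378,190),.186),ray(S,(323,294),.186))
E
```

```text
blue [array([ 0.4608, -0.2328,  0.0398]), np.float64(0.8289)]
white [array([0.4741, 0.258 , 0.0377]), np.float64(0.5616)]
box [ 0.65773179 -0.03866684 -0.0258185   0.00196974] -1.4792911444846646
[[0.1, 0.6], [-2.0, 0.9], [0.9, 0.2], [-0.8, 1.8], [-0.6, -2.2], [-0.3, -1.3], [0.8, -1.8], [0.7, -0.5], [-0.8, -1.9], [-1.3, -0.8], [0.7, -0.1], [-0.7, 0.1], [-0.8, 0.8], [-1.4, 4.4], [0.7, 2.2], [-0.5, -0.3], [-1.2, -0.2], [0.3, -0.4], [-0.2, 1.3], [0.6, -2.4], [0.7, 0.1]]
knob [0.53119538 0.24055185 0.026     ] soap corners [array([ 0.456, -0.29 ,  0.028]), array([ 0.403, -0.221,  0.028])]
stapler [array([0.461, 0.322, 0.04 ]), array([0.444, 0.336, 0.04 ]), array([0.403, 0.211, 0.04 ])]
green [ 0.60485096 -0.34526331  0.186     ] [ 0.60170672 -0.34847519  0.186     ]
```

Emit:
play_rows(commands=[0.6,0.62,-0.48,0.08,0,0,0,0.6,0.62,-0.48,0.08,0,0,0,0.6,0.62,-0.48,0.08,0,0,0,0.6,0.62,-0.48,0.08,0,0,0,0.6,0.62,-0.48,0.08,0,0,0,0.6,0.62,-0.48,0.08,0,0,0], grip_force=15)

```text
clock: 0.7
tool_pos: [0.3298, -0.4252, 0.2061]
orientation: [[0.954, 0.3, -0.0], [0.3, -0.954, 0.0], [-0.0, -0.0, -1.0]]
force: [2.1, -0.6, 0.4]
opening: 0.0537
grip_force: 0.0
```

Emit:
play_rows(commands=[0.6,0.62,-0.48,0.08,0,0,0,0.6,0.62,-0.48,0.08,0,0,0,0.6,0.62,-0.48,0.08,0,0,0,0.6,0.62,-0.48,0.08,0,0,0,0.6,0.62,-0.48,0.08,0,0,0,0.6,0.62,-0.48,0.08,0,0,0,0.6,0,0,0,0,0,0])

```text
clock: 1.4
tool_pos: [0.4661, -0.2279, 0.1819]
orientation: [[0.951, 0.308, 0.0], [0.308, -0.951, 0.002], [0.001, -0.002, -1.0]]
force: [-0.5, -0.2, 0.6]
opening: 0.0521
grip_force: 0.0
```

```bash
cat >> h.py <<'E'
def ray(p,u,z):
    E=np.array(p["extrinsics"]);d=E[:3,:3]@np.linalg.inv(p["K"])@np.array([u[0],u[1],1]);return E[:3,3]+d*(z-E[2,3])/d[2]
from scipy.spatial.transform import Rotation as Ro
def need(pos,R=None):
    s=monitor.read_state(); A=np.array(s["orientation"])
    print("t",s["clock"],"pos",np.round(s["tool_pos"],4),"force",np.round(s["force"],1),"open",round(s["opening"],4),"gf",round(s["grip_force"],1))
    d=np.array(pos)-s["tool_pos"]
    print("shift units",np.round(A.T@d/.05,3))
    if R is not None:
        print("turn",np.round(Ro.from_matrix(A.T@R).as_rotvec(),3),"shift after turn",np.round(R.T@d/.05,3))
def tool(yawdeg,tilt=0): # yawdeg: heading of tool x; tilt towards +x heading
    return (Ro.from_euler("z",yawdeg,degrees=True)*Ro.from_euler("x",180,degrees=True)*Ro.from_euler("y",tilt,degrees=True)).as_matrix()
E
python3 - <<'E'
from h import *
need([.461,-.233,.012],tool(17.5)); print(tool(0,35).round(2).tolist())
p=cams.camera_params("wrist"); im=cams.snapshot("wrist"); print(np.round(p["extrinsics"],3).tolist(),np.round(p["K"],0).tolist())
np.savez("w1.npz",K=p["K"],extrinsics=p["extrinsics"])
cv2.imwrite("pics/w1.png",im[:,:,::-1]); print("predicted",proj(p,[.461,-.233,.038]))
E
```

```text
t 1.4 pos [ 0.4661 -0.2279  0.1819] force [-0.5 -0.2  0.6] open 0.0521 gf 0.0
shift units [-0.131  0.073  3.398]
turn [-0.002 -0.001  0.007] shift after turn [-0.127  0.067  3.399]
[[0.82, 0.0, 0.57], [0.0, -1.0, -0.0], [0.57, 0.0, -0.82]]
[[0.306, -0.921, -0.242, 0.531], [-0.952, -0.297, -0.075, -0.206], [-0.003, 0.254, -0.967, 0.336], [0.0, 0.0, 0.0, 1.0]] [[339.0, 0.0, 259.0], [0.0, 339.0, 188.0], [0.0, 0.0, 1.0]]
predicted [[264.52037458 184.3206731 ]]
```

View pics/w1.png

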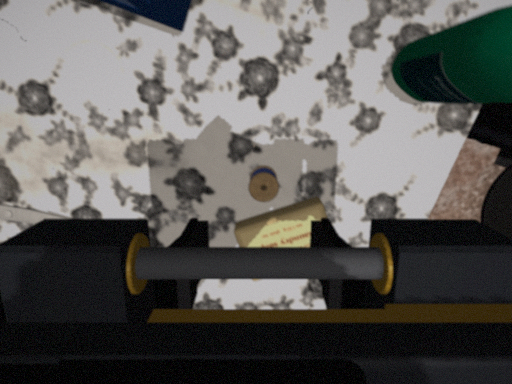

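The wrist picture shows the reel top at (264,187). That is within 3 px of the prediction, so I only need about a 2 mm correction. The soap edge at (280,215) clears the fingers. Next I'll descend and grip.

Emit:
play_rows(commands=[0.6,-0.17,0.06,0.2,0,0,0.007,0.6,0,0,0.5,0,0,0,0.6,0,0,0.5,0,0,0,0.6,0,0,0.5,0,0,0,0.6,0,0,0.5,0,0,0,0.6,0,0,0.5,0,0,0,0.6,0,0,0.4,0,0,0,0.6,0,0,0.25,0,0,0])

```text
clock: 2.25
tool_pos: [0.4537, -0.2404, 0.0129]
orientation: [[0.957, 0.291, -0.003], [0.291, -0.957, 0.001], [-0.003, -0.001, -1.0]]
force: [0.1, -0.0, 0.3]
opening: 0.0522
grip_force: 0.0
```

Emit:
play_rows(commands=[0.6,0,0,0,0,0,0,0,0,0,0,0,0,0,0,0,0,0,0,0,0,0,0,0,0,0,0,0,0,0,0,0,0,0,0,0,0,0,0,0,0,0,0,0,0,0,0,0,0], grip_force=15)

```text
clock: 2.95
tool_pos: [0.4567, -0.2392, 0.0155]
orientation: [[0.956, 0.293, 0.001], [0.293, -0.956, -0.0], [0.001, 0.001, -1.0]]
force: [0.6, -0.1, 3.0]
opening: 0.0238
grip_force: 14.5
```

```bash
python3 - <<'E'
from h import *
S=cams.camera_params("side"); I=cams.snapshot("side")[:,:,::-1]; u=proj(S,[.46,-.235,.03])[0]; print(u)
x,y=int(u[0])-50,int(u[1])-37
cv2.imwrite("pics/g1.png",np.hstack([cv2.resize(I[y:y+75,x:x+50],(400,600),interpolation=cv2.INTER_CUBIC),cv2.resize(I[y:y+75,x+50:x+100],(400,600),interpolation=cv2.INTER_CUBIC)]))
E
```

```text
[248.38344319 311.53500814]
```

View pics/g1.png

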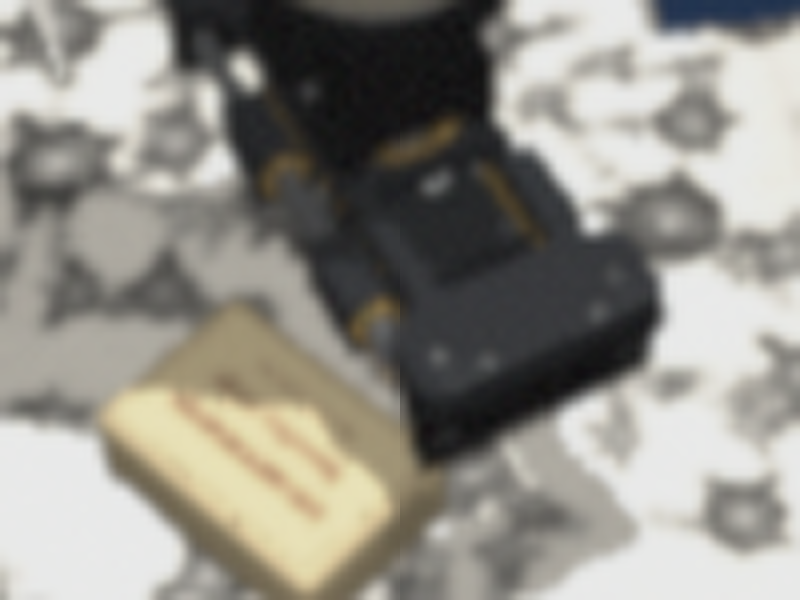

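Emit:
play_rows(commands=[0,0,0,-0.2,0,0,0,0,0,0,-0.3,0,0,0,0,0,0,-0.6,0,0,0,0,0,0,-0.8,0,0,0,0,0,0,-0.8,0,0,0,0,0,0,-0.6,0,0,0,0,0,0,0,0,0,0])

```text
clock: 3.7
tool_pos: [0.4584, -0.2399, 0.1852]
orientation: [[0.956, 0.293, 0.007], [0.293, -0.956, -0.003], [0.005, 0.005, -1.0]]
force: [-0.3, -0.2, -0.6]
opening: 0.0235
grip_force: 14.6
```

```bash
python3 - <<'E'
from h import *
s=monitor.read_state(); t=np.array(s["tool_pos"]); print(s["opening"],s["grip_force"])
S=cams.camera_params("side"); I=cams.snapshot("side")[:,:,::-1]; u=proj(S,t)[0]; print(u)
x,y=int(u[0])-32,int(u[1])-36
W=cams.snapshot("wrist")[:,:,::-1]
cv2.imwrite("pics/g2.png",np.hstack([cv2.resize(I[y:y+64,x:x+64],(400,400),interpolation=cv2.INTER_CUBIC),cv2.resize(W[184:312,196:324],(400,400))]))
E
```

```text
0.023503678025529665 14.614112685499094
[245.30169143 268.11404033]
```

View pics/g2.png

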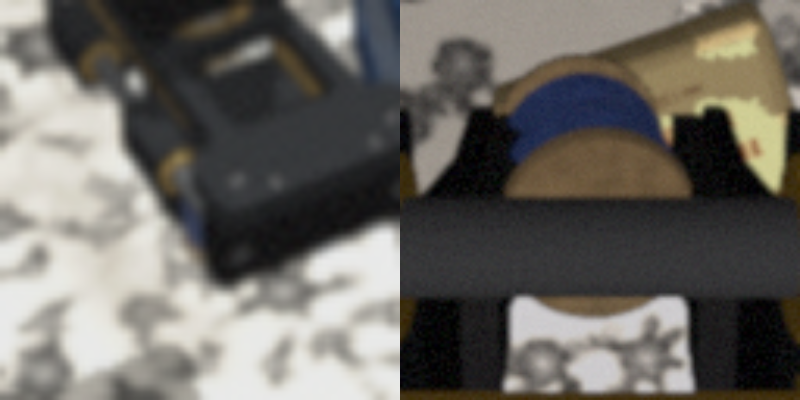

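Blue reel is held: the wrist crop shows its flange at (598,160) between the pads, about mid-jaw, with a slight lean. Next I'll work out the tilt and the approach.

```bash
cat >> h.py <<'E'
RB=tool(-1.5,35); n=-RB[:,2]; u=RB[:,0]
OPEN=np.array([.658,-.0387,.001])+Ro.from_euler("z",-1.5,degrees=True).apply([-.023,0,.173])
def ins(depth,down=.008): return OPEN-n*depth-u*down
E
python3 - <<'E'
from h import *
need(ins(-.08),RB); print(ins(-.08),ins(.028),OPEN)
E
```

```text
t 3.8 pos [ 0.4564 -0.2391  0.1809] force [-0.6  0.3 -1.6] open 0.0234 gf 14.6
shift units [ 3.601 -3.128 -1.082]
turn [-0.098  0.604  0.314] shift after turn [ 2.6   -4.113  0.5  ]
[ 0.58258652 -0.03672523  0.23494355] [ 0.64451155 -0.03834679  0.14647513] [ 0.63500788 -0.03809793  0.174     ]
```

Emit:
play_rows(commands=[0,0,0,0,-0.016,0.1,0.052,0,0,0,0,-0.016,0.1,0.052,0,0,0,0,-0.016,0.1,0.052,0,0,0,0,-0.016,0.1,0.052,0,0,0,0,-0.016,0.1,0.052,0,0,0,0,-0.016,0.1,0.052,0,0,0,0,0,0,0])

```text
clock: 4.5
tool_pos: [0.4529, -0.2381, 0.1766]
orientation: [[0.823, -0.027, 0.567], [-0.026, -1.0, -0.011], [0.567, -0.005, -0.824]]
force: [-0.3, -0.2, 0.2]
opening: 0.0235
grip_force: 14.7
```

Emit:
play_rows(commands=[0,0.37,-0.58,0.07,0,0,0,0,0.37,-0.58,0.07,0,0,0,0,0.37,-0.58,0.07,0,0,0,0,0.37,-0.58,0.07,0,0,0,0,0.37,-0.58,0.07,0,0,0,0,0.37,-0.58,0.07,0,0,0,0,0.37,-0.58,0.07,0,0,0,0,0,0,0,0,0,0])

```text
clock: 5.3
tool_pos: [0.5842, -0.0338, 0.2357]
orientation: [[0.822, -0.016, 0.569], [-0.013, -1.0, -0.009], [0.57, -0.0, -0.822]]
force: [0.0, 0.7, -0.2]
opening: 0.0234
grip_force: 14.7
```

```bash
python3 - <<'E'
from h import *
need(ins(.028),RB)
I=cams.snapshot("side")[:,:,::-1];W=cams.snapshot("wrist")[:,:,::-1]
p=cams.camera_params("wrist"); print("opening px",proj(p,OPEN),"lower corners",proj(p,[OPEN-.0415*u+s*.065*RB[:,1] for s in(1,-1)]),proj(p,[OPEN+.0415*u+s*.065*RB[:,1] for s in(1,-1)]))
cv2.imwrite("pics/b1.png",np.hstack([cv2.resize(I[110:290,220:380],(400,450),interpolation=cv2.INTER_CUBIC),cv2.resize(W,(400,300)).copy() if 0 else cv2.copyMakeBorder(cv2.resize(W,(400,300)),0,150,0,0,0)]))
E
```

```text
t 5.3 pos [ 0.5842 -0.0338  0.2357] force [ 0.   0.7 -0.2] open 0.0234 gf 14.7
shift units [-0.024  0.071  2.155]
turn [-0.006  0.005  0.008] shift after turn [-0.034  0.059  2.155]
opening px [[258.61772236 183.47110732]] lower corners [[345.98644743 237.82805215]
 [171.13316627 237.2182062 ]] [[354.50566898 124.56129309]
 [163.10597483 124.04793517]]
```

View pics/b1.png

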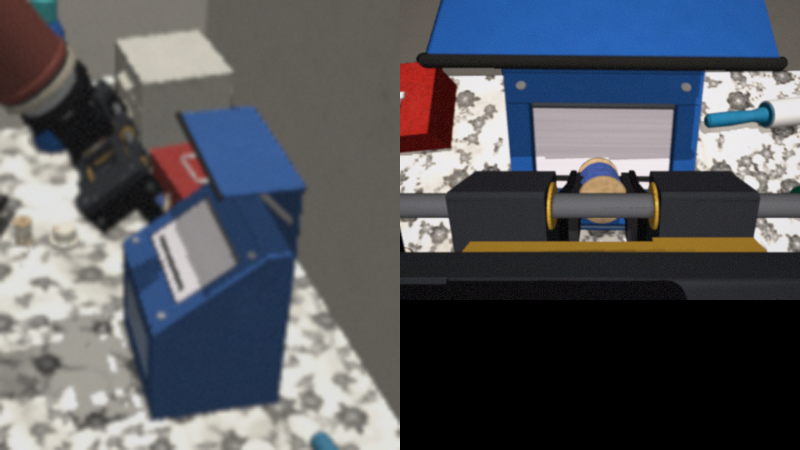

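The wrist view shows the flap's upper edge at about (168,133) to (354,138), 9 px lower than predicted. So I'll aim a few mm lower. The way in is clear, so I'll insert now.

Emit:
play_rows(commands=[0,-0.1,0.06,0.3,0,0,0.008,0,0,0,0.35,0,0,0,0,0,0,0.35,0,0,0,0,0,0,0.3,0,0,0,0,0,0,0.3,0,0,0,0,0,0,0.3,0,0,0,0,0,0,0.25,0,0,0,0,0,0,0.1,0,0,0])

```text
clock: 6.2
tool_pos: [0.6405, -0.0448, 0.1361]
orientation: [[0.824, -0.032, 0.565], [-0.029, -0.999, -0.013], [0.565, -0.006, -0.825]]
force: [-2.1, -0.1, 0.6]
opening: 0.0237
grip_force: 15.0
```

Emit:
play_rows(commands=[0.55,0,0,0,0,0,0,0.55,0,0,0,0,0,0,0.55,0,0,0,0,0,0,0.55,0,0,0,0,0,0,0.55,0,0,-0.3,0,0,0,0.55,0,0,-0.5,0,0,0,0.55,0,0,-0.6,0,0,0,0.55,0,0,-0.6,0,0,0])

```text
clock: 7.0
tool_pos: [0.584, -0.0418, 0.2219]
orientation: [[0.821, -0.03, 0.57], [-0.028, -1.0, -0.012], [0.57, -0.006, -0.822]]
force: [-0.5, -1.3, -0.6]
opening: 0.0473
grip_force: 0.0
```

```bash
python3 - <<'E'
from h import *
need([.474,.258,.18],tool(-18))
I=cams.snapshot("side")[:,:,::-1];W=cams.snapshot("wrist")[:,:,::-1]
T=cams.camera_params("top");S=cams.camera_params("side")
print("pump",tri([(T,(150,180)),(S,(264,170))]))
cv2.imwrite("pics/b2.png",np.hstack([cv2.resize(I[110:290,220:380],(400,450),interpolation=cv2.INTER_CUBIC),cv2.copyMakeBorder(cv2.resize(W,(400,300)),0,150,0,0,0)]))
E
```

```text
t 7.0 pos [ 0.584  -0.0418  0.2219] force [-0.5 -1.3 -0.6] open 0.0473 gf 0.0
shift units [-2.454 -5.922 -0.635]
turn [-0.092 -0.601  0.274] shift after turn [-3.946 -5.022  0.839]
pump (array([0.62352618, 0.37026885, 0.06724259]), np.float64(1.2009280497290433))
```

View pics/b2.png

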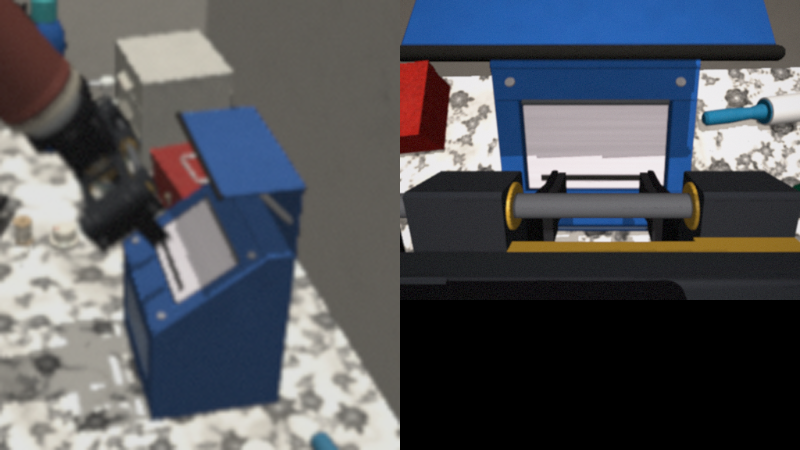

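The side and wrist views show the flap shut flush and nothing left between the jaws, so the blue reel is inside. Next is the white one: I'll back away first, then straighten the tool.

Emit:
play_rows(commands=[0.6,-0.27,-0.65,-0.07,0,0,0,0.6,-0.27,-0.65,-0.07,0,0,0,0.6,-0.27,-0.65,-0.07,0,0,0,0.6,-0.27,-0.65,-0.07,0,0,0,0.6,-0.27,-0.65,-0.07,0,0,0,0.6,-0.27,-0.65,-0.07,0,0,0,0.6,-0.27,-0.65,-0.07,0,0,0,0.6,-0.27,-0.65,-0.07,0,0,0])

```text
clock: 7.9
tool_pos: [0.4871, 0.2229, 0.1839]
orientation: [[0.821, -0.029, 0.57], [-0.027, -1.0, -0.012], [0.57, -0.006, -0.822]]
force: [0.6, -0.9, -0.1]
opening: 0.0525
grip_force: 0.0
```

Emit:
play_rows(commands=[0.6,-0.27,-0.65,-0.07,0,0,0,0.6,0,0,0,-0.015,-0.1,0.046,0.6,0,0,0,-0.015,-0.1,0.046,0.6,0,0,0,-0.015,-0.1,0.046,0.6,0,0,0,-0.015,-0.1,0.046,0.6,0,0,0,-0.015,-0.1,0.046,0.6,0,0,0,-0.015,-0.1,0.046,0.6,0,0,0,0,0,0])

```text
clock: 8.7
tool_pos: [0.4779, 0.2532, 0.1786]
orientation: [[0.951, -0.31, 0.011], [-0.31, -0.951, 0.003], [0.009, -0.006, -1.0]]
force: [0.5, 0.2, -0.7]
opening: 0.0523
grip_force: 0.0
```

```bash
python3 - <<'E'
from h import *
need([.474,.258,.013],tool(-18))
p=cams.camera_params("wrist"); W=cams.snapshot("wrist"); e=proj(p,[.474,.258,.037])[0]; print("pred",e)
h=cv2.cvtColor(W,cv2.COLOR_RGB2HSV); m=cv2.inRange(h,(8,70,90),(25,255,255))
k,l,st,c=cv2.connectedComponentsWithStats(m)
for i in range(1,k):
    if st[i,4]>60: print(st[i],c[i].round(1),ray(p,c[i],.037).round(4))
x,y=int(e[0])-100,int(e[1])-75
cv2.imwrite("pics/w2.png",cv2.resize(W[:,:,::-1],(800,600)))
E
```

```text
t 8.7 pos [0.4779 0.2532 0.1786] force [ 0.5  0.2 -0.7] open 0.0523 gf 0.0
shift units [-0.135 -0.047  3.311]
turn [-0.006 -0.009 -0.001] shift after turn [-0.104 -0.067  3.312]
pred [257.0513155 184.3507639]
[241 172  30  30 675] [255.5 186.8] [0.4723 0.2601 0.037 ]
[383 240  10  53 264] [388.4 268.1] [0.3567 0.1642 0.037 ]
[126 252   8  41 148] [128.9 272.6] [0.429  0.4031 0.037 ]
```

View pics/w2.png

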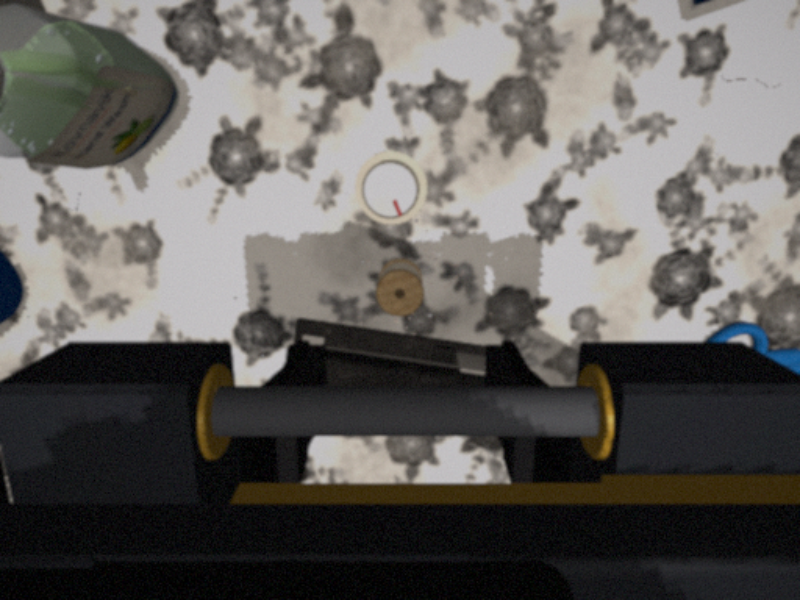

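The wrist view shows the reel top at (255.5,186.8) in native pixels, which puts it at (0.472, 0.260). The stapler lies behind it, the knob ahead, and both finger places are free. I'll settle the arm at an exact hover first, since the last descent drifted.

Emit:
play_rows(commands=[0.6,-0.15,-0.1,0.5,-0.006,-0.009,0,0.6,0,0,0.5,0,0,0,0.6,0,0,0.5,0,0,0,0.6,0,0,0,0,0,0,0.6,0,0,0,0,0,0,0.6,0,0,0,0,0,0,0.6,0,0,0,0,0,0])

```text
clock: 9.45
tool_pos: [0.4712, 0.2614, 0.1059]
orientation: [[0.952, -0.306, 0.006], [-0.306, -0.952, -0.001], [0.006, -0.001, -1.0]]
force: [-0.6, 0.5, -0.3]
opening: 0.0522
grip_force: 0.0
```

```bash
python3 - <<'E'
from h import *
need([.4723,.2600,.013],tool(-18))
E
```

```text
t 9.45 pos [0.4712 0.2614 0.1059] force [-0.6  0.5 -0.3] open 0.0522 gf 0.0
shift units [0.019 0.022 1.859]
turn [-0.001 -0.006  0.004] shift after turn [0.03  0.02  1.859]
```

Emit:
play_rows(commands=[0.6,0.02,0.02,0.4,0,-0.005,0,0.6,0,0,0.4,0,0,0,0.6,0,0,0.4,0,0,0,0.6,0,0,0.35,0,0,0,0.6,0,0,0.3,0,0,0,0.6,0,0,0,0,0,0])

```text
clock: 10.05
tool_pos: [0.4704, 0.2593, 0.011]
orientation: [[0.952, -0.306, -0.003], [-0.306, -0.952, -0.001], [-0.003, 0.002, -1.0]]
force: [-0.6, 0.1, -0.8]
opening: 0.0525
grip_force: 0.0
```

Emit:
play_rows(commands=[0,0,0,0,0,0,0,0,0,0,0,0,0,0,0,0,0,0,0,0,0,0,0,0,0,0,0,0,0,0,0,0,0,0,0,0,0,0,0,0,0,0], grip_force=15)

```text
clock: 10.65
tool_pos: [0.4714, 0.2597, 0.0125]
orientation: [[0.952, -0.306, -0.001], [-0.306, -0.952, -0.0], [-0.001, 0.0, -1.0]]
force: [-0.3, -1.5, 3.5]
opening: 0.024
grip_force: 15.0
```

Emit:
play_rows(commands=[0,0,0,-0.2,0,0,0,0,0,0,-0.4,0,0,0,0,0,0,-0.8,0,0,0,0,0,0,-0.8,0,0,0,0,0,0,-0.8,0,0,0,0,0,0,-0.5,0,0,0,0,0,0,0,0,0,0,0,0,0,0,0,0,0])

```text
clock: 11.45
tool_pos: [0.4713, 0.2599, 0.1876]
orientation: [[0.952, -0.306, -0.0], [-0.306, -0.952, -0.0], [-0.0, 0.0, -1.0]]
force: [-0.5, -0.1, -1.4]
opening: 0.0236
grip_force: 14.9
```

```bash
python3 - <<'E'
from h import *
need(ins(-.08,.011),RB)
W=cams.snapshot("wrist"); h=cv2.cvtColor(W,cv2.COLOR_RGB2HSV); m=cv2.inRange(h,(8,70,60),(25,255,255))
k,l,st,c=cv2.connectedComponentsWithStats(m)
for i in range(1,k):
    if st[i,4]>60: print(st[i],c[i].round(1))
E
```

```text
t 11.45 pos [0.4713 0.2599 0.1876] force [-0.5 -0.1 -1.4] open 0.0236 gf 14.9
shift units [ 3.884  4.983 -0.913]
turn [ 0.087  0.607 -0.275] shift after turn [2.433 5.873 0.59 ]
[236 208  47  18 305] [259.1 214.4]
[233 233  53  15 604] [259.3 241.1]
[187 234  15  60 405] [192.  263.7]
[317 235  15  59 428] [326.2 263.5]
[232 278  56  16 559] [259.1 284.3]
[  82  304  385   18 4446] [284.1 314.3]
```

White is held upright and centred, with its flange centres at column 259. I'll take it to the box.

Emit:
play_rows(commands=[0,0,0,0,0.0145,0.101,-0.046,0,0,0,0,0.0145,0.101,-0.046,0,0,0,0,0.0145,0.101,-0.046,0,0,0,0,0.0145,0.101,-0.046,0,0,0,0,0.0145,0.101,-0.046,0,0,0,0,0.0145,0.101,-0.046,0,0,0,0,0,0,0])

```text
clock: 12.2
tool_pos: [0.4699, 0.2587, 0.1892]
orientation: [[0.862, -0.065, 0.502], [-0.065, -0.998, -0.018], [0.502, -0.017, -0.864]]
force: [0.5, -0.6, 0.2]
opening: 0.0237
grip_force: 14.9
```

Emit:
play_rows(commands=[0,0.24,0.58,0.06,0,0,0,0,0.24,0.58,0.06,0,0,0,0,0.24,0.58,0.06,0,0,0,0,0.24,0.58,0.06,0,0,0,0,0.24,0.58,0.06,0,0,0,0,0.24,0.58,0.06,0,0,0,0,0.24,0.58,0.06,0,0,0,0,0.24,0.58,0.06,0,0,0])

```text
clock: 13.0
tool_pos: [0.5512, 0.0206, 0.2128]
orientation: [[0.864, -0.066, 0.499], [-0.069, -0.998, -0.013], [0.499, -0.023, -0.866]]
force: [-0.3, 0.5, 0.9]
opening: 0.0236
grip_force: 14.9
```

Emit:
play_rows(commands=[0,0.24,0.58,0.06,0,0,0,0,0.2,0.5,0.05,0,0,0,0,0,0,0,0,0,0,0,0,0,0,0,0,0,0,0,0,0,0,0,0])

```text
clock: 13.5
tool_pos: [0.5691, -0.0321, 0.2181]
orientation: [[0.863, -0.064, 0.501], [-0.067, -0.998, -0.013], [0.5, -0.022, -0.865]]
force: [0.4, -0.3, 0.7]
opening: 0.0241
grip_force: 14.9
```

```bash
python3 - <<'E'
from h import *
need(ins(.033,.011),RB)
E
```

```text
t 13.5 pos [ 0.5691 -0.0321  0.2181] force [ 0.4 -0.3  0.7] open 0.0241 gf 14.9
shift units [0.542 0.062 2.101]
turn [ 0.002  0.086 -0.044] shift after turn [0.356 0.085 2.14 ]
```

Emit:
play_rows(commands=[0,0,0,0,0.001,0.043,-0.022,0,0,0,0,0.001,0.043,-0.022,0,0.2,0.05,0,0,0,0,0,0.16,0.03,0,0,0,0,0,0,0,0,0,0,0,0,0,0,0,0,0,0])

```text
clock: 14.1
tool_pos: [0.5846, -0.0375, 0.2297]
orientation: [[0.818, -0.027, 0.575], [-0.022, -1.0, -0.016], [0.575, 0.0, -0.818]]
force: [-0.1, 0.6, 0.0]
opening: 0.0236
grip_force: 14.9
```

Emit:
play_rows(commands=[0,0,0,0.3,0,0,0,0,0,0,0.35,0,0,0,0,0,0,0.3,0,0,0,0,0,0,0.3,0,0,0,0,0,0,0.3,0,0,0,0,0,0,0.3,0,0,0,0,0,0,0.25,0,0,0,0,0,0,0.1,0,0,0])

```text
clock: 14.9
tool_pos: [0.647, -0.0394, 0.1377]
orientation: [[0.819, -0.027, 0.573], [-0.022, -1.0, -0.016], [0.573, 0.0, -0.819]]
force: [-1.3, 0.8, 1.1]
opening: 0.0239
grip_force: 15.2
```

```bash
python3 - <<'E'
from h import *
need(ins(.033,.011),RB)
E
```

```text
t 14.9 pos [ 0.647  -0.0394  0.1377] force [-1.3  0.8  1.1] open 0.0239 gf 15.2
shift units [ 0.    -0.021 -0.072]
turn [ 0.001  0.001 -0.001] shift after turn [ 0.    -0.021 -0.072]
```

Depth is about 37 mm at the TCP. Time to release, withdraw and retreat.

Emit:
play_rows(commands=[0.55,0,0,0,0,0,0,0.55,0,0,0,0,0,0,0.55,0,0,0,0,0,0,0.55,0,0,0,0,0,0,0.55,0,0,-0.3,0,0,0,0.55,0,0,-0.5,0,0,0,0.55,0,0,-0.6,0,0,0,0.55,0,0,-0.6,0,0,0])

```text
clock: 15.7
tool_pos: [0.5893, -0.0377, 0.2225]
orientation: [[0.817, -0.027, 0.576], [-0.022, -1.0, -0.016], [0.576, 0.0, -0.817]]
force: [-0.4, -1.1, 0.3]
opening: 0.0479
grip_force: 0.0
```

Emit:
play_rows(commands=[0.55,-0.3,0,-0.6,0,0,0,0.55,-0.3,0,-0.6,0,0,0,0.55,-0.3,0,-0.3,0,0,0,0.55,0,0,0,0,0,0,0.55,0,0,0,0,0,0,0.55,0,0,0,0,0,0,0.55,0,0,0,0,0,0,0.55,0,0,0,0,0,0])

```text
clock: 16.5
tool_pos: [0.5101, -0.0356, 0.2571]
orientation: [[0.817, -0.027, 0.576], [-0.022, -1.0, -0.016], [0.576, 0.001, -0.817]]
force: [-0.2, 0.9, -0.6]
opening: 0.0475
grip_force: 0.0
```

```bash
python3 - <<'E'
from h import *
need(ins(-.1))
p=cams.camera_params("wrist"); W=cams.snapshot("wrist"); h=cv2.cvtColor(W,cv2.COLOR_RGB2HSV)
# wooden blobs (any reel left in jaws/outside) and flap whiteness in predicted opening
m=cv2.inRange(h,(8,70,60),(25,255,255)); k,l,st,c=cv2.connectedComponentsWithStats(m)
for i in range(1,k):
    if st[i,4]>60: print(st[i],c[i].round(1))
for a in np.linspace(-.035,.035,8):
    q=proj(p,[OPEN+a*u-.006*u+s*.04*RB[:,1] for s in(-1,0,1)]).round().astype(int); print(q.tolist(),[W[y,x].tolist() for x,y in q])
T=cams.snapshot("side"); T0=cv2.imread("pics/side0.png")[:,:,::-1]
d=np.abs(T.astype(int)-T0).max(2)
P=cams.camera_params("side")
for n,X in (("blue",[.459,-.2335,.025]),("white",[.472,.26,.025]),("knob",[.531,.24,.02]),("stapler",[.43,.27,.04]),("soap",[.425,-.27,.028]),("green",[.603,-.347,.1])):
    x,y=proj(P,X)[0].astype(int); print(n,d[y-6:y+7,x-6:x+7].mean().round(1))
q=proj(P,[OPEN+a*u+s*.05*RB[:,1] for a in (-.03,0,.03) for s in(-1,0,1)]).astype(int); print([int(d[y-1:y+2,x-1:x+2].mean()) for x,y in q])
E
```

```text
t 16.5 pos [ 0.5101 -0.0356  0.2571] force [-0.2  0.9 -0.6] open 0.0475 gf 0.0
shift units [ 0.93  -0.017  0.797]
[135 233  22  61 687] [142.7 262.8]
[362 233  22  61 659] [375.2 263. ]
[ 137  303  375   20 5912] [340.5 314.2]
[[213, 163], [259, 163], [304, 163]] [[215, 204, 206], [213, 202, 204], [220, 209, 212]]
[[213, 152], [259, 152], [305, 152]] [[24, 21, 22], [26, 26, 30], [35, 32, 30]]
[[213, 141], [259, 140], [305, 140]] [[220, 209, 214], [219, 214, 216], [218, 209, 212]]
[[212, 129], [259, 129], [305, 129]] [[157, 148, 152], [166, 157, 160], [154, 147, 147]]
[[212, 117], [259, 117], [306, 117]] [[152, 145, 147], [155, 144, 148], [156, 147, 150]]
[[211, 105], [259, 105], [306, 105]] [[158, 150, 154], [160, 150, 153], [156, 149, 152]]
[[211, 93], [259, 92], [306, 92]] [[154, 145, 149], [157, 149, 152], [156, 146, 150]]
[[210, 80], [259, 80], [307, 80]] [[154, 144, 148], [156, 147, 150], [155, 144, 150]]
blue 85.9
white 68.3
knob 18.8
stapler 8.2
soap 17.4
green 7.6
[14, 12, 15, 11, 12, 12, 12, 12, 12]
```

```bash
python3 -c "
from h import *
print(r.job_done())"
```

```text
the job is handed in; nothing more can be done
None
```

I posted both reels through the flap and handed the job in at about 16.6 s. The last pictures showed the flap shut, the jaws empty and both reels gone from the table; I couldn't see inside the box, and no verdict came back.

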